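# Tidy the rooftop cooking bench: tins, cups and onion to their trays

### The job

Tidy the bench by sorting what is standing about on it: both spice tins go upright on the floor of the bare steel tray, the green glass tumbler and the orange cup stand mouth up on the floor of the blue tray, and the onion goes into the green basket. Set the tumbler and the cup down gently rather than dropping them, and leave the matchbox and the lighter where they lie.

Things in the scene. Friction and masses are not known exactly. Their poses are not given: they have to be found in the camera images.
- tin_red: Closed steel spice tin with a red lid: upright round cylinder, 52 mm diameter, 60 mm high (the lid is the top 14 mm, 53 mm across). 0.12 kg. Origin: centre of the underside, z up its axis.
- tin_yellow: Closed steel spice tin with a yellow lid, otherwise the same as the red-lidded one: 52 mm diameter, 60 mm high. Origin: centre of the underside, z up its axis.
- tumbler: Green glass tumbler standing mouth up: outer diameter 52 mm at the foot widening evenly to 60 mm at the rim, 85 mm high, wall 3 mm. 0.15 kg. Origin: centre of the underside, z up its axis.
- cup: Orange melamine drinking cup standing mouth up, the same shape as the tumbler: 52 mm at the foot, 60 mm at the rim, 85 mm high, wall 3 mm. 0.10 kg. Origin: centre of the underside, z up its axis.
- onion: Purple-red onion, round in plan: 55 mm diameter, widest from 18 to 28 mm above its base, tapering above and below, with a flat base 28 mm across; shoulder 46 mm high, stub of dry stalk to 55 mm. 0.11 kg. Origin: centre of the base, z up its axis.
- steel_tray: Fixed open tray with a flat floor, 120 (its x) x 168 (its y) x 18 mm high outside, walls and floor 4 mm thick (floor top 4 mm above the origin, inside 112 x 160 mm). Origin: centre of the underside, on the bench; z up. Turned up to about 0.2 rad. Bare grey steel: the place for spice tins.
- blue_tray: Fixed open tray with a flat floor, 120 (its x) x 168 (its y) x 18 mm high outside, walls and floor 4 mm thick (floor top 4 mm above the origin, inside 112 x 160 mm). Origin: centre of the underside, on the bench; z up. Turned up to about 0.2 rad. Blue plastic: the place for drinking vessels.
- green_basket: Fixed open tray with a flat floor, 120 (its x) x 168 (its y) x 18 mm high outside, walls and floor 4 mm thick (floor top 4 mm above the origin, inside 112 x 160 mm). Origin: centre of the underside, on the bench; z up. Turned up to about 0.2 rad. Green plastic: the place for vegetables.
- matchbox: Bystander: loose matchbox lying flat, 36 (x) x 52 (y) x 15 mm, cream with a dark red band. Origin: centre of the underside.
- lighter: Bystander: loose pink pocket lighter lying flat, 22 (x) x 70 (y) x 12 mm, steel head at +y. Origin: on the underside at mid-length.
Mind the look-alikes: they are no part of the job. Of the things that look like the steel_tray, the larger one is meant.

How it is judged (in metres and radians):
At the end, for the whole second after the job is handed in: Tins upright (0.12 rad) on the steel tray's floor, tumbler and cup likewise mouth up on the blue tray's (within 32 mm of its centre along x, 56 mm along y, undersides under 8 mm above the tray's underside); onion inside the green basket (base within 56, 80 mm, under 45 mm up). All at rest (x of tin_red in the frame of steel_tray between -0.032 and 0.032 m and y of tin_red in the frame of steel_tray between -0.056 and 0.056 m and z of tin_red in the frame of steel_tray between 0 and 0.008 m and linear speed of each of tin_red, tin_yellow, tumbler, cup, onion below 0.02 m/s and angular speed of each of tin_red, tin_yellow, tumbler, cup, onion below 0.3 rad/s and angle between each of tin_red, tin_yellow, tumbler, cup's own z axis and vertical below 0.12 rad and x of tin_yellow in the frame of steel_tray between -0.032 and 0.032 m and y of tin_yellow in the frame of steel_tray between -0.056 and 0.056 m and z of tin_yellow in the frame of steel_tray between 0 and 0.008 m and x of tumbler in the frame of blue_tray between -0.032 and 0.032 m and y of tumbler in the frame of blue_tray between -0.056 and 0.056 m and z of tumbler in the frame of blue_tray between 0 and 0.008 m and x of cup in the frame of blue_tray between -0.032 and 0.032 m and y of cup in the frame of blue_tray between -0.056 and 0.056 m and z of cup in the frame of blue_tray between 0 and 0.008 m and x of onion in the frame of green_basket between -0.056 and 0.056 m and y of onion in the frame of green_basket between -0.08 and 0.08 m and z of onion in the frame of green_basket between 0 and 0.045 m); the robot touches nothing.
It fails at once if the tumbler is dropped or banged into the blue tray (faster than 0.6 m/s within 25 mm of its floor) (horizontal distance between tumbler and blue_tray below 0.1 m and height (world z) of tumbler below 0.029 m and linear speed of tumbler above 0.6 m/s).
It fails at once if the cup is dropped or banged into the blue tray (faster than 0.6 m/s within 25 mm of its floor) (horizontal distance between cup and blue_tray below 0.1 m and height (world z) of cup below 0.029 m and linear speed of cup above 0.6 m/s).
It fails at once if the matchbox is shifted by more than 30 mm (distance of matchbox from where it was at the start of the episode above 0.03 m).
It fails at once if the lighter is shifted by more than 30 mm (distance of lighter from where it was at the start of the episode above 0.03 m).
It also fails if it takes over 128 s, if anything falls off the work surface, if the arm or the gripper's body presses on something with over 40 N, if the wrist force passes 120 N, or if a joint passes its speed limit or range.

### The arm

A 6-joint arm with a two-finger parallel gripper is mounted at the origin on the work surface. World frame = base frame: x ahead of the robot, y to its left, z up, the work surface at z = 0. Lengths are in m, angles in degrees, forces in N, time in s.
With the tool pointing down it reaches from about 0.4 to 0.825 m from the base axis. Payload 7 kg.
Tool frame: the origin (TCP) lies on the centre line of the jaws, within the pads' length; the fingertips stand 11 mm ahead of it and the grasp point (between the pads) lies 8 mm behind it; z points along the fingers, y is the line along which they close (so a half turn about z gives the same grasp; the last joint's range is limited). The gripper opens to 88 mm and grips with 3 to 60 N. Pads are 19 mm wide; open, the fingers measure 130 mm over their backs; the gripper's body (78 mm by 193 mm) begins 47 mm behind the grasp point.
Start: joints at [83.715, 20.546, 0.682, 0, -70.136, -16.507], TCP at [0.261, 0.622, 0.203] pointing down, gripper open.
Joint ranges: [-176.03, 176.03], [-82.01, 121.73], [-58.28, 71.71], [-173.87, 95.51], [-174.79, -0.11], [-173.66, 173.66]. Speed limits (degrees/s): [136.94, 136.94, 172.46, 180, 180, 180].

### API

Orientations are given as [roll, pitch, yaw] about the fixed x, y, z axes, in that order (R = Rz(yaw) Ry(pitch) Rx(roll)).
In Python, from plant import r, capture, camera_model, job gives the robot as it stands.
- The arm moves only by the tool drive_tool, never from a script. Its argument "increments" is a list that holds one entry, the list of rows, each a list of 5 numbers: the gripper's target within -1 to 1 (fully open at 1, half-way at 0, shut at -1), then the shift along the tool's x, y, z scaled (see below), then the turn about the tool's z scaled (see below). In form: [[[gripper, tx, ty, tz, roll], ...]]. A call has 1 to 5 rows; each row is the pose to reach, as a shift and turn from the pose commanded when the call began, along the tool's axes at that moment, turning the shorter way round; what a row does not reach only later rows make up. The controller multiplies each number of a shift by 120 mm and each number of a turn by 360 degrees. A row lasts 1/8 s, in which the tool goes at most 62.5 mm and 10.7 degrees, less where a joint would pass 70% of its speed; a pose out of reach is approached as far as the arm can. A call with a number of a shift or a turn outside -1 to 1 is refused whole. A call with a gripper value outside its range is refused whole. The fingers move at their own pace and stop on an object; "squeeze" is the grip in N (left out, the last holds). Time passes only in rows, so rows that repeat a pose let the fingers close. It gives the time, the measured TCP pose, the force, the opening and the grip force at its end, in the units of the state.
- r.get_state(): the state, without advancing time (a new reading comes with each control period).
- capture(name): name is "scene" or "top"; returns the picture (400x640x3 uint8, red, green, blue); there is no depth.
- camera_model(name): a dict with "camera_matrix" (3x3 intrinsics, pixels), "rvec" (rotation vector, rad) and "tvec" (3), from world to camera coordinates, as OpenCV has them. Camera axes: x right, y down, z forward; pixel columns grow to the right and rows downward; lengths in m; the calibration is good to about 2 mm. A picture is of the moment at which its call begins. camera_model takes no time and is no camera call.
- job.close_job(): hands the job in; it is judged then, once.
The state is a dict: "time_s": time; "joints": joint angles; "qd": joint speeds; "joint_torque": joint torques, N m; "tcp_pos": TCP position; "eef_rot": TCP orientation; "contact_force": force on the tool from outside, world axes, zero at the start; "moment": the same for the moment, N m; "gripper_width": finger opening in m; "gripper_force": force on a finger pad.
Only numpy, scipy, OpenCV 4.12 (cv2) and the standard library are available. Lean on these libraries where they do the work, as an engineer would, in place of code of your own. Each camera call takes 0.05 s, during which the arm holds its last target. There are 200 camera calls.

## Working session

There is one attempt and no reset: what is moved stays moved. The work goes in short steps, Python scripts to look and compute and a tool call to move; the robot and the scene stay as the last step left them, time stands still between calls to the robot, and variables do not carry over. Pictures are saved under pics/ and viewed, at most 14 in all, crops included, and the job is handed in when it is done.

Besides the shell and the picture viewer there is one more tool, called after ">>>" by a JSON object that holds its "api" and its "payload". drive_tool: Moves the arm, as the interface text tells. Its arguments: {"type":"object","properties":{"increments":{"type":"array"},"squeeze":{"type":"number"}},"required":["increments"]}

```bash
mkdir -p pics; ls; python3 - <<'E'
from plant import r,capture,camera_model
import cv2
for n in("scene","top"):
    im=capture(n); cv2.imwrite(f"pics/{n}0.png",im[:,:,::-1]); m=camera_model(n); print(n,m)
print(r.get_state())
E
```

```text
pics
scene {'camera_matrix': array([[368.02784568,   0.        , 321.84549904],
       [  0.        , 368.02784568, 197.14822833],
       [  0.        ,   0.        ,   1.        ]]), 'rvec': array([ 1.83548328,  1.64372254, -0.70297888]), 'tvec': array([-0.06471509, -0.32786884,  1.35915221])}
top {'camera_matrix': array([[373.29117976,   0.        , 322.0496491 ],
       [  0.        , 373.29117976, 196.83545998],
       [  0.        ,   0.        ,   1.        ]]), 'rvec': array([ 2.13222293, -2.12569068,  0.20216555]), 'tvec': array([-0.01217585,  0.5166689 ,  0.79480029])}
{'time_s': 0.1, 'joints': array([ 8.37146896e+01,  2.05880463e+01,  6.39600976e-01, -1.74891184e-02,
       -7.01363437e+01, -1.65062280e+01]), 'qd': array([ 0.04038127, -0.16820784,  0.11546673,  0.1130413 , -0.01423094,
        0.09209051]), 'joint_torque': array([-1.07988468e-03, -5.84162164e+01,  2.93750489e+01,  7.01557875e+00,
        1.01015886e-02, -5.26879387e-05]), 'tcp_pos': array([0.26133497, 0.62184688, 0.2019135 ]), 'eef_rot': array([ 1.79914034e+02, -8.32816622e-03, -2.27974868e+01]), 'contact_force': array([-0.50194333,  0.41059541, -0.05899766]), 'moment': array([-0.04679254, -0.00494054, -0.00299667]), 'gripper_force': 0.0, 'gripper_width': 0.08764599550116363}
```

View pics/top0.png

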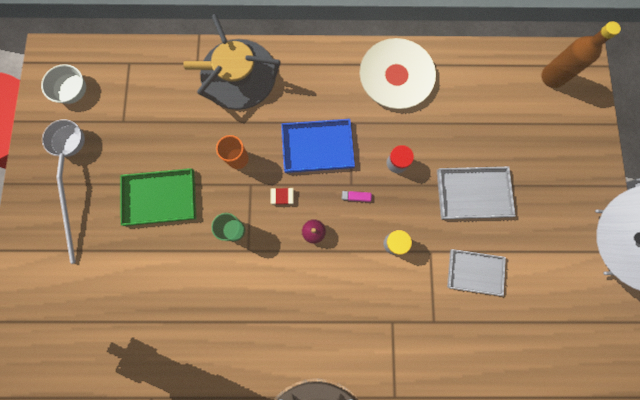

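View pics/scene0.png

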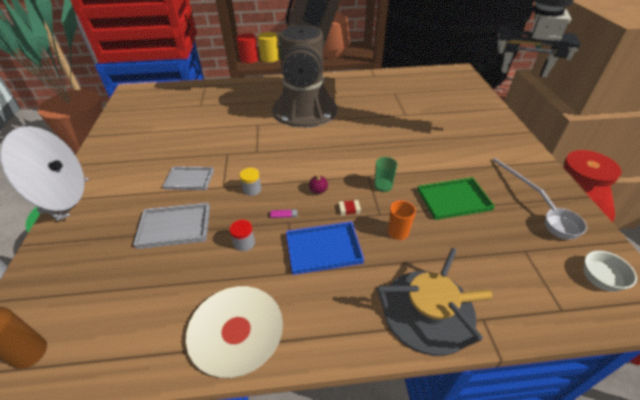

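```bash
cat > h.py <<'E'
import numpy as np,cv2
from plant import r,capture,camera_model
def cam(n):
    m=camera_model(n);R=cv2.Rodrigues(np.array(m["rvec"]))[0];t=np.array(m["tvec"]).ravel()
    return np.array(m["camera_matrix"]),R,t,-R.T@t
def ray(n,px,z):
    K,R,t,C=cam(n);p=np.atleast_2d(np.array(px,float))
    d=np.c_[p,np.ones(len(p))]@np.linalg.inv(K).T@R
    return (C+d*((z-C[2])/d[:,2])[:,None])[:,:2]
def proj(n,P):
    K,R,t,C=cam(n);return cv2.projectPoints(np.array(P,float).reshape(-1,3),R,t,K,None)[0].reshape(-1,2)
HUE={"red":(172,6),"yellow":(24,34),"orange":(6,15),"green":(40,85),"blue":(105,125),"onion":(155,178),"pink":(145,165)}
def blobs(im,lo,hi,smin,vmin,amin=60,smax=255):
    h=cv2.cvtColor(im,cv2.COLOR_RGB2HSV);H,S,V=cv2.split(h)
    hm=(H>=lo)&(H<=hi) if lo<=hi else (H>=lo)|(H<=hi)
    m=(hm&(S>=smin)&(S<=smax)&(V>=vmin)).astype(np.uint8)
    cs=cv2.findContours(m,cv2.RETR_EXTERNAL,cv2.CHAIN_APPROX_NONE)[0]
    return sorted([c for c in cs if cv2.contourArea(c)>amin],key=cv2.contourArea,reverse=True)
def upright(c,ztop,rad,n="top"):
    # centre from the far (radially outermost) edge of the top circle
    C=cam(n)[3][:2];w=ray(n,c.reshape(-1,2),ztop);
    mm=cv2.moments(c);ce=ray(n,[(mm['m10']/mm['m00'],mm['m01']/mm['m00'])],ztop)[0]
    u=(ce-C)/np.linalg.norm(ce-C)
    return C+u*(((w-C)@u).max()+0.0012-rad),ce
def tray(c,n="top",z=.018):
    (x,y),_,_=q=cv2.minAreaRect(ray(n,c.reshape(-1,2),z).astype(np.float32)*1000)
    b=cv2.boxPoints(q);e=b[1]-b[0];f=b[2]-b[1]
    l=e if np.hypot(*e)>np.hypot(*f) else f
    a=np.degrees(np.arctan2(l[1],l[0]))-90;a=(a+90)%180-90
    return np.round((x,y)),np.round(q[1]),round(a,1)
E
python3 - <<'E'
from h import *
im=capture("top");C=cam("top")[3];print("C",C)
for nm,a in (("red",(172,6,150,80)),("yellow",(24,34,150,100)),("orange",(5,14,190,80)),("green",(40,88,60,30)),("blue",(105,125,100,50)),("onion",(155,179,90,25)),("steel",(0,180,0,110,500,45))):
    for c in blobs(im,*a):
        x,y,w,h=cv2.boundingRect(c);print(nm,(x,y,w,h),cv2.contourArea(c),end=" ")
        if cv2.contourArea(c)>1200:print("tray",tray(c))
        else:
            z,rr={"red":(.06,.0265),"yellow":(.06,.0265),"orange":(.085,.03),"green":(.085,.03)}.get(nm,(.023,.0275))
            print("c",*np.round(upright(c,z,rr),4))
b=im[110:310,100:540];cv2.imwrite("pics/crop.png",cv2.resize(b,(792,360),interpolation=cv2.INTER_CUBIC)[:,:,::-1])
E
```

```text
C [ 0.36390534 -0.00501141  0.87541435]
red (0, 73, 20, 95) 1131.0 c [0.7291 0.7567] [0.7097 0.7162]
red (390, 145, 24, 23) 391.0 c [ 0.6101 -0.1917] [ 0.609  -0.1908]
red (386, 65, 22, 20) 314.5 c [ 0.8097 -0.1857] [ 0.8097 -0.1857]
red (276, 188, 12, 16) 164.5 c [0.5132 0.0775] [0.517  0.0796]
yellow (387, 230, 24, 24) 399.5 c [ 0.4157 -0.1771] [ 0.4159 -0.1776]
yellow (602, 21, 18, 17) 143.0 c [ 0.9322 -0.7119] [ 0.935  -0.7154]
green (120, 168, 76, 58) 3725.0 tray (array([522., 373.]), array([123., 173.]), np.float32(5.8))
green (212, 213, 33, 28) 680.5 c [0.4453 0.1948] [0.4433 0.1901]
blue (282, 119, 73, 54) 3311.0 tray (array([649.,   1.]), array([123., 168.]), np.float32(4.4))
onion (302, 220, 23, 23) 390.0 c [0.4416 0.0093] [0.4417 0.0093]
onion (348, 191, 24, 11) 202.5 c [ 0.5187 -0.0949] [ 0.5234 -0.0976]
steel (360, 38, 76, 71) 4034.0 tray (array([ 838., -197.]), array([185., 188.]), np.float32(45.6))
steel (437, 166, 79, 53) 3614.5 tray (array([ 535., -370.]), array([121., 174.]), np.float32(1.8))
steel (595, 183, 45, 108) 3217.5 tray (array([ 443., -692.]), array([102., 249.]), np.float32(81.3))
steel (0, 0, 640, 8) 2904.5 tray (array([1030.,   -9.]), array([  20., 1653.]), np.float32(0.5))
steel (448, 249, 58, 47) 2122.5 tray (array([ 351., -360.]), array([126.,  89.]), np.float32(-8.0))
steel (41, 64, 43, 39) 1204.5 tray (array([805., 629.]), array([101.,  99.]), np.float32(-38.8))
steel (42, 119, 39, 145) 1034.5 c [0.6282 0.6447] [0.608 0.595]
```

View pics/crop.png

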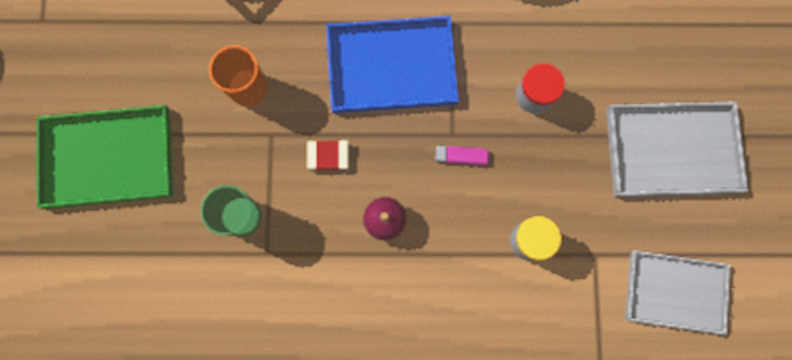

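Top view: the red lid is at about (402,157), yellow (399,242), tumbler (228,227), cup (231,151) and onion (314,231). The blue tray is centred at (318,146), the big steel tray at (476,193) and the green basket at (158,198). I'll start moving and pin down the cup as I go.

>>> {"api": "drive_tool", "payload": {"increments": [[[1,0.3,0.4,0,0.03],[1,0.618,0.825,0,0.06],[1,0.618,0.825,0,0.09],[1,0.618,0.825,0,0.12],[1,0.618,0.825,0,0.14]]], "squeeze": 15}}

```text
time_s: 0.78
tcp_pos: [0.2916, 0.5019, 0.2028]
eef_rot: [180.0, 0.0, -73.5]
contact_force: [-0.0, 0.6, -0.4]
gripper_width: 0.0876
gripper_force: 0.0
```

```bash
python3 - <<'E'
from h import *
im=capture("top");s=capture("scene");h=cv2.cvtColor(im,cv2.COLOR_RGB2HSV);print(h[144:164:3,231].tolist())
for c in blobs(im,3,9,180,60,300):
    x,y,w,hh=cv2.boundingRect(c)
    if 200<x<260 and 100<y<180: print("cup",(x,y,w,hh),np.round(upright(c,.085,.03),4))
# check: project estimated feet/tops into scene
for nm,p in dict(tr=(.610,-.192,.06),ty=(.416,-.177,.06),tu=(.445,.195,.085),on=(.4417,.0093,.023)).items(): print(nm,proj("scene",p).round(1),proj("scene",(p[0],p[1],0)).round(1))
q=s[140:280,130:500];cv2.imwrite("pics/sc.png",cv2.resize(q,(792,300),interpolation=cv2.INTER_CUBIC)[:,:,::-1])
S=r.get_state();print(S["tcp_pos"],S["eef_rot"])
E
```

```text
[[11, 177, 117], [11, 168, 120], [11, 169, 124], [11, 184, 144], [12, 189, 143], [11, 188, 191], [12, 171, 116]]
tr [[240.7 225.9]] [[244.7 241.9]]
ty [[249.9 172.4]] [[252.9 188.4]]
tu [[386.7 161.8]] [[383.3 185. ]]
on [[318.6 183.4]] [[318.8 189.4]]
[0.2914835  0.50203259 0.20262551] [ 1.79986143e+02 -1.14374410e-02 -7.32870323e+01]
```

View pics/sc.png

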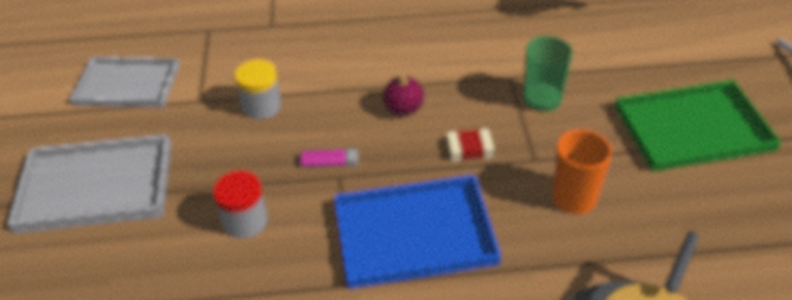

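```bash
python3 - <<'E'
from h import *
im=capture("top")
for c in blobs(im,7,14,200,100,20)+blobs(im,9,13,160,90,20):
    x,y,w,hh=cv2.boundingRect(c)
    if 200<x<260 and 120<y<180: print("cup",(x,y,w,hh),np.round(upright(c,.085,.03),4))
print(ray("top",[(230,148.3)],.085),ray("scene",[(402.4,209.6)],.085))
S=r.get_state();print(S["tcp_pos"],S["eef_rot"])
E
```

```text
cup (216, 135, 32, 34) [[0.6199 0.1951]
 [0.6114 0.1885]]
[[0.61767308 0.19262908]] [[0.62466076 0.19052652]]
[0.29144719 0.50208399 0.2025752 ] [ 1.79983854e+02 -1.76531486e-02 -7.30654629e+01]
```

>>> {"api": "drive_tool", "payload": {"increments": [[[1,0.46,-0.16,0,0.025],[1,0.926,-0.33,0,0.0467],[1,0.926,-0.33,0,0.0467]]]}}

```text
time_s: 1.3
tcp_pos: [0.363, 0.4046, 0.2029]
eef_rot: [180.0, -0.0, -90.1]
contact_force: [0.7, 0.5, -1.4]
gripper_width: 0.0878
gripper_force: 0.0
```

>>> {"api": "drive_tool", "payload": {"increments": [[[1,0.44,-0.174,0,0],[1,0.883,-0.348,0,0]]]}}

```text
time_s: 1.55
tcp_pos: [0.4034, 0.3009, 0.2026]
eef_rot: [180.0, -0.0, -89.7]
contact_force: [1.0, -0.7, -0.2]
gripper_width: 0.0877
gripper_force: 0.0
```

>>> {"api": "drive_tool", "payload": {"increments": [[[1,0.44,-0.174,0,0],[1,0.883,-0.348,0,0],[1,0.883,-0.348,0,0]]]}}

```text
time_s: 1.92
tcp_pos: [0.4457, 0.193, 0.2028]
eef_rot: [180.0, -0.0, -90.0]
contact_force: [0.4, 0.0, 0.2]
gripper_width: 0.0878
gripper_force: 0.0
```

>>> {"api": "drive_tool", "payload": {"increments": [[[1,-0.015,0,0.4,0],[1,-0.015,0,0.7,0],[1,-0.015,0,0.7,0]]]}}

```text
time_s: 2.3
tcp_pos: [0.4434, 0.1968, 0.1166]
eef_rot: [179.8, -0.2, -89.9]
contact_force: [-0.3, -0.1, 0.8]
gripper_width: 0.0877
gripper_force: 0.0
```

>>> {"api": "drive_tool", "payload": {"increments": [[[1,0,0,0.4,0],[1,0,0,0.64,0],[1,0,0,0.64,0],[-1,0,0,0.64,0],[-1,0,0,0.64,0]]], "squeeze": 20}}

```text
time_s: 2.92
tcp_pos: [0.4461, 0.1983, 0.0437]
eef_rot: [-179.9, 0.1, -90.0]
contact_force: [0.4, 0.8, 0.1]
gripper_width: 0.0727
gripper_force: 0.0
```

>>> {"api": "drive_tool", "payload": {"increments": [[[-1,0,0,0,0],[-1,0,0,0,0],[-1,0,0,0,0]]]}}

```text
time_s: 3.3
tcp_pos: [0.4458, 0.1977, 0.0428]
eef_rot: [-179.9, 0.1, -90.0]
contact_force: [0.8, -0.2, 6.3]
gripper_width: 0.0576
gripper_force: 19.9
```

>>> {"api": "drive_tool", "payload": {"increments": [[[-1,0,0,-0.2,0],[-1,0,0,-0.5,0],[-1,0,0,-0.8,0],[-1,0,0,-1,0]]]}}

```text
time_s: 3.8
tcp_pos: [0.4449, 0.1972, 0.1633]
eef_rot: [-180.0, 0.0, -90.0]
contact_force: [-0.5, 0.6, -2.9]
gripper_width: 0.0576
gripper_force: 19.9
```

>>> {"api": "drive_tool", "payload": {"increments": [[[-1,0.25,-0.22,-0.15,0],[-1,0.6,-0.53,-0.15,0],[-1,0.975,-0.86,-0.15,0]]]}}

```text
time_s: 4.18
tcp_pos: [0.5487, 0.0793, 0.18]
eef_rot: [180.0, 0.0, -89.9]
contact_force: [0.4, 1.0, -2.0]
gripper_width: 0.0584
gripper_force: 19.9
```

>>> {"api": "drive_tool", "payload": {"increments": [[[-1,0.35,-0.31,0,0],[-1,0.65,-0.58,0,0],[-1,0.85,-0.75,0,0],[-1,0.975,-0.86,0,0],[-1,0.975,-0.86,0,0]]]}}

```text
time_s: 4.8
tcp_pos: [0.6514, -0.0376, 0.179]
eef_rot: [179.9, -0.0, -90.1]
contact_force: [-0.3, 0.5, -1.8]
gripper_width: 0.0582
gripper_force: 19.9
```

>>> {"api": "drive_tool", "payload": {"increments": [[[-1,0,0,0.3,0],[-1,0,0,0.55,0],[-1,0,0,0.8,0],[-1,0,0,0.8,0]]]}}

```text
time_s: 5.3
tcp_pos: [0.6489, -0.0361, 0.0817]
eef_rot: [179.7, -0.0, -90.0]
contact_force: [0.4, -0.6, -1.5]
gripper_width: 0.0577
gripper_force: 19.9
```

>>> {"api": "drive_tool", "payload": {"increments": [[[-1,0,0,0.08,0],[-1,0,0,0.16,0],[-1,0,0,0.24,0],[-1,0,0,0.3,0],[-1,0,0,0.3,0]]]}}

```text
time_s: 5.92
tcp_pos: [0.6514, -0.0369, 0.0476]
eef_rot: [180.0, -0.0, -90.0]
contact_force: [-0.4, 0.4, -1.8]
gripper_width: 0.0582
gripper_force: 19.9
```

```bash
python3 - <<'E'
from h import *
S=r.get_state();print(S["tcp_pos"],S["eef_rot"],S["contact_force"])
b=capture("scene")[170:290,230:430];cv2.imwrite("pics/p1.png",cv2.resize(b,(600,360),interpolation=cv2.INTER_CUBIC)[:,:,::-1])
E
```

```text
[ 0.65137169 -0.03687271  0.04755986] [ 1.79971457e+02 -1.16757700e-02 -9.00024357e+01] [-0.42530433  0.41674841 -1.8111482 ]
```

View pics/p1.png

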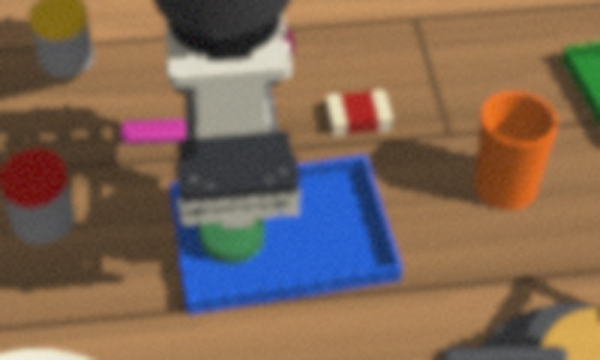

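>>> {"api": "drive_tool", "payload": {"increments": [[[-1,0,0,0.01,0],[-1,0,0,0.015,0],[-1,0,0,0.015,0]]]}}

```text
time_s: 6.35
tcp_pos: [0.6518, -0.0367, 0.0469]
eef_rot: [-180.0, 0.0, -90.0]
contact_force: [-0.9, 1.2, 3.9]
gripper_width: 0.0584
gripper_force: 19.9
```

>>> {"api": "drive_tool", "payload": {"increments": [[[0.4,0,0,0,0],[0.6,0,0,0,0],[1,0,0,0,0],[1,0,0,0,0]]]}}

```text
time_s: 6.85
tcp_pos: [0.6514, -0.0368, 0.046]
eef_rot: [180.0, -0.0, -90.0]
contact_force: [-0.4, 0.2, -0.1]
gripper_width: 0.0844
gripper_force: 0.0
```

>>> {"api": "drive_tool", "payload": {"increments": [[[1,0,0,-0.2,0],[1,0,0,-0.5,0],[1,0,0,-0.9,0],[1,0,0,-0.9,0]]]}}

```text
time_s: 7.35
tcp_pos: [0.6542, -0.0366, 0.1589]
eef_rot: [-179.5, 0.0, -90.0]
contact_force: [-0.2, -0.7, -1.0]
gripper_width: 0.0877
gripper_force: 0.0
```

>>> {"api": "drive_tool", "payload": {"increments": [[[1,-0.4,0.06,-0.1,0],[1,-0.958,0.133,-0.1,0]]]}}

```text
time_s: 7.6
tcp_pos: [0.6364, 0.0734, 0.1666]
eef_rot: [-179.9, 0.0, -90.2]
contact_force: [0.9, 1.2, 0.0]
gripper_width: 0.0877
gripper_force: 0.0
```

>>> {"api": "drive_tool", "payload": {"increments": [[[1,-0.5,0.07,0,0],[1,-0.958,0.133,0,0],[1,-0.958,0.133,0,0],[1,-0.958,0.133,0,0]]]}}

```text
time_s: 8.1
tcp_pos: [0.6198, 0.1882, 0.1655]
eef_rot: [180.0, -0.0, -90.0]
contact_force: [0.1, -0.2, 0.3]
gripper_width: 0.0876
gripper_force: 0.0
```

>>> {"api": "drive_tool", "payload": {"increments": [[[1,0,0,0.3,0],[1,0,0,0.6,0],[1,0,0,0.6,0],[1,0,0,0.6,0]]]}}

```text
time_s: 8.6
tcp_pos: [0.6212, 0.1875, 0.0954]
eef_rot: [-179.9, 0.0, -90.0]
contact_force: [-0.1, 0.3, 1.2]
gripper_width: 0.0876
gripper_force: 0.0
```

>>> {"api": "drive_tool", "payload": {"increments": [[[1,-0.04,0,0.25,0],[1,-0.04,0,0.43,0],[1,-0.04,0,0.43,0],[-1,-0.04,0,0.43,0],[-1,-0.04,0,0.43,0]]]}}

```text
time_s: 9.22
tcp_pos: [0.6212, 0.1934, 0.0443]
eef_rot: [-179.9, 0.1, -90.0]
contact_force: [-0.3, -0.3, 0.3]
gripper_width: 0.0731
gripper_force: 0.0
```

>>> {"api": "drive_tool", "payload": {"increments": [[[-1,0,0,0,0],[-1,0,0,0,0],[-1,0,0,0,0]]]}}

```text
time_s: 9.6
tcp_pos: [0.6204, 0.1931, 0.0434]
eef_rot: [-180.0, 0.0, -90.0]
contact_force: [-2.2, -0.3, 6.2]
gripper_width: 0.0595
gripper_force: 20.0
```

>>> {"api": "drive_tool", "payload": {"increments": [[[-1,0,0,-0.2,0],[-1,0,0,-0.5,0],[-1,0,0,-0.8,0],[-1,0,0,-1,0],[-1,0,0,-1,0]]]}}

```text
time_s: 10.22
tcp_pos: [0.6212, 0.1935, 0.1646]
eef_rot: [-179.8, 0.1, -90.0]
contact_force: [-0.0, -0.0, -1.7]
gripper_width: 0.0593
gripper_force: 20.0
```

>>> {"api": "drive_tool", "payload": {"increments": [[[-1,0.25,-0.05,0,0],[-1,0.64,-0.108,0,0]]]}}

```text
time_s: 10.48
tcp_pos: [0.6325, 0.1162, 0.1608]
eef_rot: [179.9, -0.0, -89.9]
contact_force: [1.0, -0.8, -0.8]
gripper_width: 0.0591
gripper_force: 20.0
```

>>> {"api": "drive_tool", "payload": {"increments": [[[-1,0.35,-0.05,0,0],[-1,0.55,-0.1,0,0],[-1,0.64,-0.108,0,0],[-1,0.64,-0.108,0,0]]]}}

```text
time_s: 10.98
tcp_pos: [0.6456, 0.0389, 0.1615]
eef_rot: [179.9, -0.0, -90.1]
contact_force: [0.0, 0.7, -1.1]
gripper_width: 0.0594
gripper_force: 20.0
```

>>> {"api": "drive_tool", "payload": {"increments": [[[-1,0,0,0.2,0],[-1,0,0,0.4,0],[-1,0,0,0.6,0],[-1,0,0,0.7,0],[-1,0,0,0.7,0]]]}}

```text
time_s: 11.6
tcp_pos: [0.6456, 0.0399, 0.0777]
eef_rot: [179.9, -0.0, -90.0]
contact_force: [-0.2, -0.5, -1.1]
gripper_width: 0.0593
gripper_force: 20.0
```

>>> {"api": "drive_tool", "payload": {"increments": [[[-1,0,0,0.09,0],[-1,0,0,0.18,0],[-1,0,0,0.24,0],[-1,0,0,0.27,0],[-1,0,0,0.27,0]]]}}

```text
time_s: 12.22
tcp_pos: [0.6458, 0.039, 0.0473]
eef_rot: [180.0, -0.0, -90.0]
contact_force: [-5.1, -0.8, 8.6]
gripper_width: 0.0595
gripper_force: 20.0
```

```bash
python3 - <<'E'
from h import *
S=r.get_state();print(S["tcp_pos"],S["contact_force"])
E
```

```text
[0.64581383 0.03904439 0.04733937] [-5.14490208 -0.82880388  8.56605931]
```

>>> {"api": "drive_tool", "payload": {"increments": [[[0.4,0,0,0,0],[0.6,0,0,0,0],[1,0,0,0,0],[1,0,0,0,0]]]}}

```text
time_s: 12.72
tcp_pos: [0.6461, 0.0393, 0.046]
eef_rot: [180.0, -0.0, -90.0]
contact_force: [0.6, 0.5, -0.2]
gripper_width: 0.0837
gripper_force: 0.0
```

>>> {"api": "drive_tool", "payload": {"increments": [[[1,0,0,-0.2,0],[1,0,0,-0.5,0],[1,0,0,-0.9,0],[1,0,0,-0.9,0]]]}}

```text
time_s: 13.22
tcp_pos: [0.6488, 0.0398, 0.1589]
eef_rot: [-179.6, 0.1, -90.0]
contact_force: [0.4, 1.2, -0.8]
gripper_width: 0.0874
gripper_force: 0.0
```

>>> {"api": "drive_tool", "payload": {"increments": [[[1,0.12,0.4,0,0],[1,0.12,0.85,0,0],[1,0.12,0.85,0,0]]]}}

```text
time_s: 13.6
tcp_pos: [0.5405, 0.0244, 0.154]
eef_rot: [179.9, 0.0, -90.0]
contact_force: [0.1, -0.1, 0.5]
gripper_width: 0.0874
gripper_force: 0.0
```

>>> {"api": "drive_tool", "payload": {"increments": [[[1,0.12,0.4,0,0],[1,0.12,0.85,0,0],[1,0.12,0.85,0,0],[1,0.12,0.85,0,0]]]}}

```text
time_s: 14.1
tcp_pos: [0.443, 0.0109, 0.1546]
eef_rot: [-179.9, 0.0, -90.0]
contact_force: [-0.7, 0.1, -0.5]
gripper_width: 0.0876
gripper_force: 0.0
```

```bash
python3 - <<'E'
from h import *
S=r.get_state();print(S["tcp_pos"],S["contact_force"])
b=capture("scene")[150:290,200:480];cv2.imwrite("pics/p2.png",cv2.resize(b,(800,400),interpolation=cv2.INTER_CUBIC)[:,:,::-1])
E
```

```text
[0.4429563  0.01090244 0.15458394] [-0.68048039  0.11665768 -0.45253773]
```

View pics/p2.png

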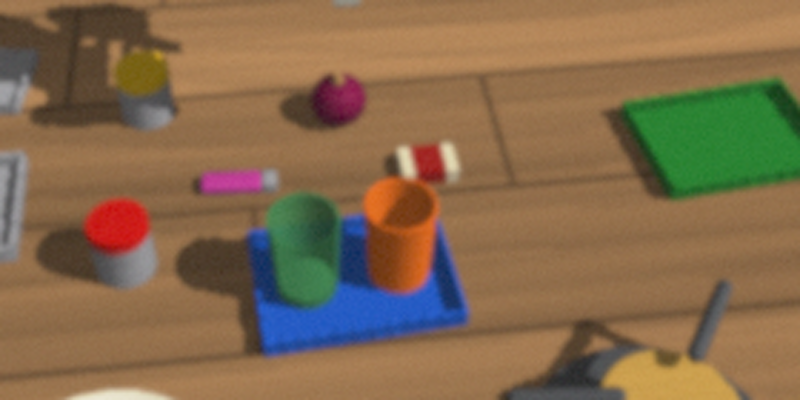

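>>> {"api": "drive_tool", "payload": {"increments": [[[1,0.012,0.01,0.35,0],[1,0.012,0.01,0.7,0],[1,0.012,0.01,0.7,0]]]}}

```text
time_s: 14.52
tcp_pos: [0.4394, 0.0082, 0.0676]
eef_rot: [179.6, -0.2, -90.0]
contact_force: [-0.1, -0.4, 0.0]
gripper_width: 0.0875
gripper_force: 0.0
```

>>> {"api": "drive_tool", "payload": {"increments": [[[1,0,0,0.2,0],[1,0,0,0.44,0],[1,0,0,0.44,0],[-1,0,0,0.44,0],[-1,0,0,0.44,0]]], "squeeze": 15}}

```text
time_s: 15.15
tcp_pos: [0.4421, 0.0096, 0.0188]
eef_rot: [-179.9, 0.1, -90.0]
contact_force: [-0.2, -0.1, -0.1]
gripper_width: 0.0734
gripper_force: 0.0
```

>>> {"api": "drive_tool", "payload": {"increments": [[[-1,0,0,0,0],[-1,0,0,0,0],[-1,0,0,0,0]]]}}

```text
time_s: 15.52
tcp_pos: [0.4409, 0.0091, 0.0175]
eef_rot: [-180.0, 0.0, -90.0]
contact_force: [0.5, 0.9, -0.3]
gripper_width: 0.0435
gripper_force: 0.0
```

>>> {"api": "drive_tool", "payload": {"increments": [[[-1,0,0,-0.2,0],[-1,0,0,-0.5,0],[-1,0,0,-0.8,0],[-1,0,0,-1,0],[-1,0,0,-1,0]]]}}

```text
time_s: 16.15
tcp_pos: [0.4421, 0.0096, 0.1392]
eef_rot: [-179.8, 0.1, -90.0]
contact_force: [-0.3, 0.2, -0.4]
gripper_width: 0.0008
gripper_force: 0.0
```

```bash
python3 - <<'E'
from h import *
S=r.get_state();print(S["tcp_pos"],S["contact_force"])
a=capture("top");b=capture("scene")
for n,im in (("top",a),("scene",b)):
  for c in blobs(im,155,179,90,25,40): print(n,cv2.boundingRect(c),ray(n,[cv2.minEnclosingCircle(c)[0]],.025))
x=np.vstack([cv2.resize(a[110:310,100:540],(660,300)),cv2.resize(b[130:270,150:458],(660,300))])
cv2.imwrite("pics/p3.png",x[:,:,::-1])
E
```

```text
[0.44209422 0.00959249 0.13920873] [-0.33202986  0.21376293 -0.43946114]
top (353, 191, 19, 11) [[ 0.52077892 -0.10368201]]
scene (309, 177, 19, 17) [[0.4489535  0.00720281]]
scene (269, 209, 23, 9) [[ 0.54704589 -0.10071437]]
scene (97, 40, 99, 23) [[-0.55569186 -0.68767522]]
```

View pics/p3.png

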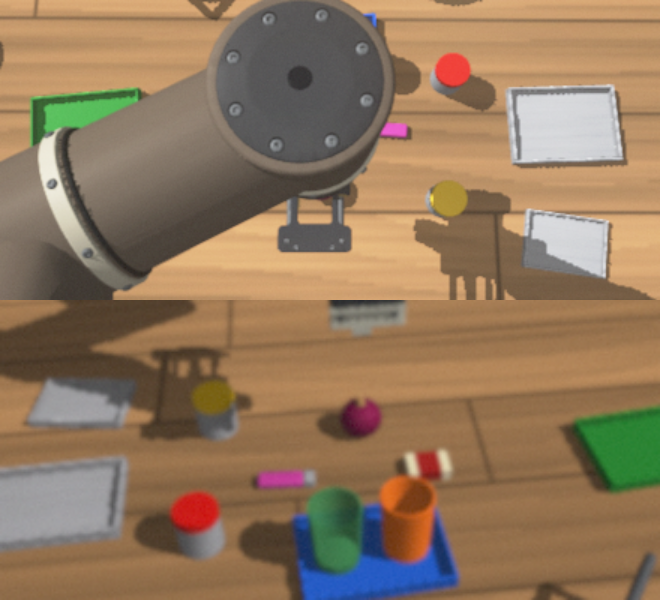

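```bash
python3 - <<'E'
from h import *
for z in (.139,.2): print(proj("top",(.442,.0096,z)),proj("scene",(.442,.0096,z)),proj("top",(.442-.06,.0096,z)))
print(r.get_state()["joints"])
print(ray("scene",[(318.5,185.5)],.025),ray("top",[(313.5,231.5)],.025))
b=capture("scene")
cv2.imwrite("pics/p4.png",cv2.resize(b[60:220,230:430],(750,600),interpolation=cv2.INTER_CUBIC)[:,:,::-1])
E
```

```text
[[312.08261337 225.53262863]] [[318.05329804 150.01853778]] [[311.85918094 256.24373853]]
[[311.44223075 221.97972316]] [[317.63219793 130.05705489]] [[311.18826882 255.39330308]]
[ 2.69666278e+01  1.32009936e+00 -3.29822193e+01 -2.11783602e-02
 -5.56971662e+01 -2.69679010e+01]
[[0.45266705 0.00784304]] [[0.4404745  0.00853585]]
```

View pics/p4.png

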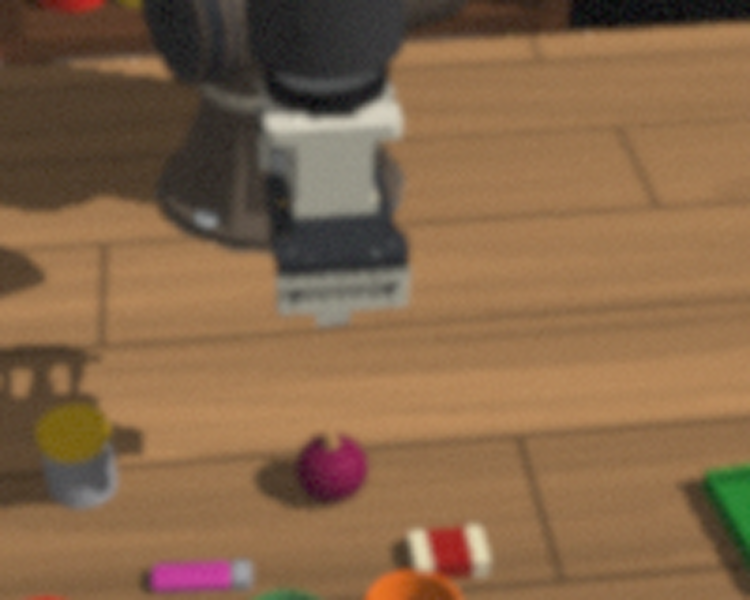

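The onion was missed. The fingertip shows at about (318,146), when its pose should put it near (318,153), so the fingers look about 20 mm higher than the reading. I'll probe the bench on a free spot with the fingers closed.

>>> {"api": "drive_tool", "payload": {"increments": [[[-1,0.3,0,0,0],[-1,0.6,0,0,0],[-1,0.6,0,0.4,0],[-1,0.6,0,0.8,0],[-1,0.6,0,0.9,0]]]}}

```text
time_s: 16.92
tcp_pos: [0.438, -0.0638, 0.0264]
eef_rot: [179.6, -0.1, -90.0]
contact_force: [-1.2, 0.7, 1.0]
gripper_width: 0.0008
gripper_force: 0.0
```

>>> {"api": "drive_tool", "payload": {"increments": [[[-1,0,0,0.03,0],[-1,0,0,0.07,0],[-1,0,0,0.1,0],[-1,0,0,0.1,0]]]}}

```text
time_s: 17.42
tcp_pos: [0.4412, -0.0627, 0.0178]
eef_rot: [-180.0, 0.0, -90.0]
contact_force: [-0.0, 1.1, -0.8]
gripper_width: 0.0006
gripper_force: 0.0
```

```bash
python3 - <<'E'
from h import *
S=r.get_state();print(S["tcp_pos"],S["contact_force"],S["gripper_width"])
b=capture("scene")
print(proj("scene",(*S["tcp_pos"][:2],S["tcp_pos"][2]-.011)))
cv2.imwrite("pics/p5.png",cv2.resize(b[130:230,230:370],(700,500),interpolation=cv2.INTER_CUBIC)[:,:,::-1])
E
```

```text
[ 0.44118558 -0.06274023  0.01779943] [-5.51397776e-04  1.12409697e+00 -7.67486321e-01] 0.0006489684963252123
[[293.24778957 189.50440916]]
```

View pics/p5.png

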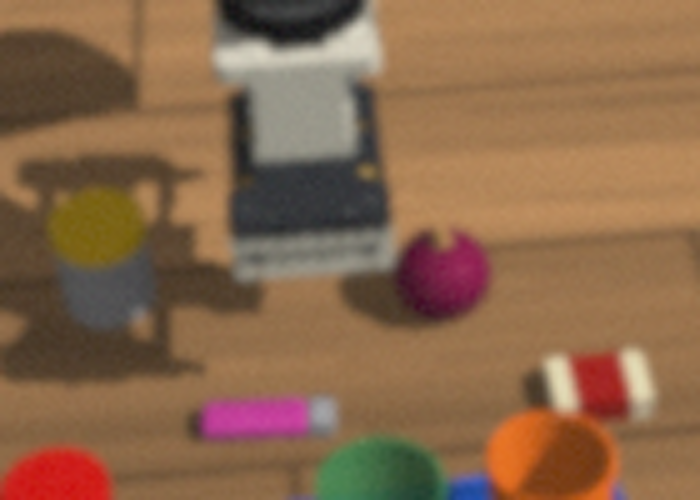

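>>> {"api": "drive_tool", "payload": {"increments": [[[-1,0,0,0.03,0],[-1,0,0,0.06,0],[-1,0,0,0.06,0]]]}}

```text
time_s: 17.85
tcp_pos: [0.4406, -0.063, 0.0098]
eef_rot: [180.0, -0.0, -90.0]
contact_force: [-0.0, -0.9, 0.6]
gripper_width: 0.0003
gripper_force: 0.0
```

```bash
python3 - <<'E'
from h import *
S=r.get_state();print(S["tcp_pos"],S["contact_force"])
for z in (.06,.073,.083,.093,.103): print(z,proj("scene",(.537,-.063,z)))
E
```

```text
[ 0.440606   -0.0629804   0.00983059] [-0.03546234 -0.87107256  0.56356088]
0.06 [[293.70901867 199.88894515]]
0.073 [[293.38089389 196.20050247]]
0.083 [[293.12405514 193.31338429]]
0.093 [[292.86326182 190.38181296]]
0.103 [[292.5984219  187.40475383]]
```

>>> {"api": "drive_tool", "payload": {"increments": [[[-1,0,0,0.03,0],[-1,0,0,0.06,0],[-1,0,0,0.06,0]]]}}

```text
time_s: 18.23
tcp_pos: [0.4406, -0.063, 0.0026]
eef_rot: [180.0, -0.0, -90.0]
contact_force: [0.8, -0.5, -0.2]
gripper_width: 0.0007
gripper_force: 0.0
```

>>> {"api": "drive_tool", "payload": {"increments": [[[-1,0,0,0.025,0],[-1,0,0,0.025,0]]]}}

```text
time_s: 18.48
tcp_pos: [0.4407, -0.0629, -0.0002]
eef_rot: [180.0, -0.0, -90.0]
contact_force: [-0.8, -0.4, 0.6]
gripper_width: 0.0004
gripper_force: 0.0
```

>>> {"api": "drive_tool", "payload": {"increments": [[[-1,0,0,0.025,0],[-1,0,0,0.025,0]]]}}

```text
time_s: 18.73
tcp_pos: [0.4408, -0.0629, -0.0032]
eef_rot: [180.0, -0.0, -90.0]
contact_force: [0.1, 0.8, 0.5]
gripper_width: 0.0006
gripper_force: 0.0
```

>>> {"api": "drive_tool", "payload": {"increments": [[[-1,0,0,0.02,0],[-1,0,0,0.02,0]]]}}

```text
time_s: 18.98
tcp_pos: [0.4408, -0.0629, -0.0056]
eef_rot: [180.0, -0.0, -90.0]
contact_force: [0.9, -0.6, 0.1]
gripper_width: 0.0008
gripper_force: 0.0
```

>>> {"api": "drive_tool", "payload": {"increments": [[[-1,0,0,0.02,0],[-1,0,0,0.02,0]]]}}

```text
time_s: 19.23
tcp_pos: [0.4408, -0.0629, -0.008]
eef_rot: [180.0, -0.0, -90.0]
contact_force: [-0.1, 1.3, -0.5]
gripper_width: 0.0005
gripper_force: 0.0
```

>>> {"api": "drive_tool", "payload": {"increments": [[[-1,0,0,0.015,0],[-1,0,0,0.015,0]]]}}

```text
time_s: 19.48
tcp_pos: [0.4408, -0.0629, -0.0098]
eef_rot: [180.0, -0.0, -90.0]
contact_force: [0.2, -0.6, 0.6]
gripper_width: 0.0005
gripper_force: 0.0
```

>>> {"api": "drive_tool", "payload": {"increments": [[[-1,0,0,0.015,0],[-1,0,0,0.015,0]]]}}

```text
time_s: 19.73
tcp_pos: [0.4408, -0.0629, -0.0116]
eef_rot: [180.0, -0.0, -90.0]
contact_force: [-0.3, -0.6, 0.1]
gripper_width: 0.0004
gripper_force: 0.0
```

>>> {"api": "drive_tool", "payload": {"increments": [[[-1,0,0,0.015,0],[-1,0,0,0.015,0]]]}}

```text
time_s: 19.98
tcp_pos: [0.4408, -0.0629, -0.0134]
eef_rot: [180.0, -0.0, -90.0]
contact_force: [0.5, -0.5, 1.0]
gripper_width: 0.001
gripper_force: 0.0
```

>>> {"api": "drive_tool", "payload": {"increments": [[[-1,0,0,0.015,0],[-1,0,0,0.015,0]]]}}

```text
time_s: 20.23
tcp_pos: [0.4408, -0.0629, -0.0152]
eef_rot: [180.0, -0.0, -90.0]
contact_force: [-0.8, -0.1, 0.5]
gripper_width: 0.0007
gripper_force: 0.0
```

>>> {"api": "drive_tool", "payload": {"increments": [[[-1,0,0,0.015,0],[-1,0,0,0.015,0]]]}}

```text
time_s: 20.48
tcp_pos: [0.4408, -0.0629, -0.017]
eef_rot: [180.0, -0.0, -90.0]
contact_force: [0.1, -0.1, -0.2]
gripper_width: 0.0004
gripper_force: 0.0
```

>>> {"api": "drive_tool", "payload": {"increments": [[[-1,0,0,0.015,0],[-1,0,0,0.015,0]]]}}

```text
time_s: 20.72
tcp_pos: [0.4408, -0.0629, -0.0187]
eef_rot: [180.0, -0.0, -90.0]
contact_force: [-1.0, 0.3, -0.5]
gripper_width: 0.0002
gripper_force: 0.0
```

```bash
python3 - <<'E'
from h import *
S=r.get_state();print(S["tcp_pos"],S["contact_force"],S["joints"],S["joint_torque"])
b=capture("scene")
cv2.imwrite("pics/p6.png",cv2.resize(b[130:230,230:370],(700,500),interpolation=cv2.INTER_CUBIC)[:,:,::-1])
E
```

```text
[ 0.44082219 -0.06290577 -0.01874137] [-0.98050422  0.28601951 -0.5033823 ] [ 1.73928746e+01  1.54426212e+01 -4.31278653e+01  2.91009631e-04
 -3.14397628e+01 -1.73965436e+01] [ 2.95176622e-03 -3.81366920e+01  1.62503278e+01  3.87814745e+00
  5.31088107e-02  2.00888094e-04]
```

View pics/p6.png

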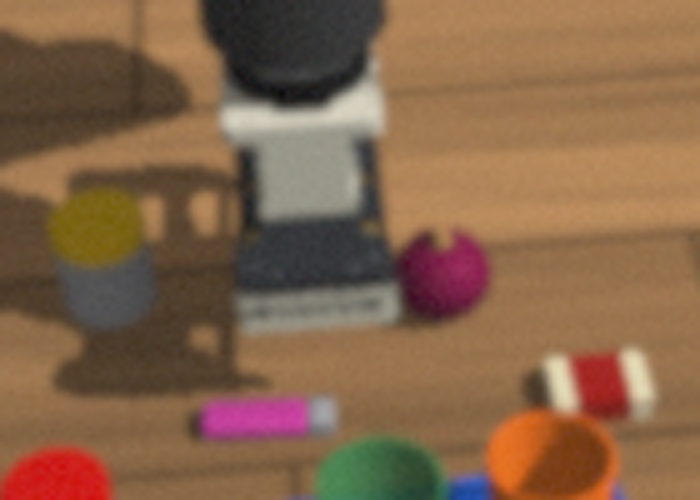

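>>> {"api": "drive_tool", "payload": {"increments": [[[-1,0,0,0.015,0],[-1,0,0,0.015,0]]]}}

```text
time_s: 21.02
tcp_pos: [0.4408, -0.0629, -0.0206]
eef_rot: [180.0, -0.0, -90.0]
contact_force: [0.3, -0.8, 0.6]
gripper_width: 0.0005
gripper_force: 0.0
```

>>> {"api": "drive_tool", "payload": {"increments": [[[-1,0,0,0.015,0],[-1,0,0,0.015,0]]]}}

```text
time_s: 21.28
tcp_pos: [0.4408, -0.0629, -0.0224]
eef_rot: [180.0, -0.0, -90.0]
contact_force: [-0.8, 0.4, -0.4]
gripper_width: 0.0005
gripper_force: 0.0
```

>>> {"api": "drive_tool", "payload": {"increments": [[[-1,0,0,0.015,0],[-1,0,0,0.015,0]]]}}

```text
time_s: 21.52
tcp_pos: [0.441, -0.0629, -0.0235]
eef_rot: [-180.0, -0.0, -90.0]
contact_force: [-2.8, 0.7, 10.3]
gripper_width: 0.0003
gripper_force: 5.1
```

>>> {"api": "drive_tool", "payload": {"increments": [[[-1,0,0,0.015,0],[-1,0,0,0.015,0]]]}}

```text
time_s: 21.78
tcp_pos: [0.4411, -0.0629, -0.0237]
eef_rot: [-180.0, -0.0, -89.9]
contact_force: [-11.5, 3.2, 39.8]
gripper_width: 0.0005
gripper_force: 19.9
```

Contact came at a TCP reading of −23 mm, so the real tool sits 34 mm higher than the reading. From here I use true z = reading + 34 mm, and retry the onion.

>>> {"api": "drive_tool", "payload": {"increments": [[[-1,0,0,-0.3,0],[1,0,0,-0.7,0],[1,0,0,-1,0],[1,0,0,-1,0]]], "squeeze": 15}}

```text
time_s: 22.28
tcp_pos: [0.4429, -0.0624, 0.0969]
eef_rot: [-179.7, 0.1, -90.0]
contact_force: [-0.2, 0.9, -0.9]
gripper_width: 0.0252
gripper_force: 0.0
```

>>> {"api": "drive_tool", "payload": {"increments": [[[1,-0.3,0,0,0],[1,-0.6,0,0,0],[1,-0.6,0,0,0],[1,-0.6,0,0,0]]]}}

```text
time_s: 22.78
tcp_pos: [0.4403, 0.0089, 0.0934]
eef_rot: [179.9, -0.0, -90.0]
contact_force: [0.1, -1.6, -0.3]
gripper_width: 0.0649
gripper_force: 0.0
```

>>> {"api": "drive_tool", "payload": {"increments": [[[1,0,0,0.3,0],[1,0,0,0.6,0],[1,0,0,0.75,0],[1,0,0,0.75,0],[1,0,0,0.75,0]]]}}

```text
time_s: 23.4
tcp_pos: [0.4412, 0.0088, 0.0046]
eef_rot: [-180.0, -0.0, -90.0]
contact_force: [0.1, 0.0, 0.0]
gripper_width: 0.0881
gripper_force: 0.0
```

>>> {"api": "drive_tool", "payload": {"increments": [[[1,0,0,0.1,0],[1,0,0,0.175,0],[1,0,0,0.175,0],[-1,0,0,0.175,0],[-1,0,0,0.175,0]]]}}

```text
time_s: 24.02
tcp_pos: [0.4411, 0.0092, -0.0166]
eef_rot: [-180.0, 0.0, -90.0]
contact_force: [-0.4, 0.2, 0.7]
gripper_width: 0.073
gripper_force: 0.0
```

>>> {"api": "drive_tool", "payload": {"increments": [[[-1,0,0,0,0],[-1,0,0,0,0],[-1,0,0,0,0]]]}}

```text
time_s: 24.4
tcp_pos: [0.4412, 0.0092, -0.0166]
eef_rot: [-180.0, 0.0, -90.0]
contact_force: [-0.1, -0.3, 2.1]
gripper_width: 0.0542
gripper_force: 15.0
```

>>> {"api": "drive_tool", "payload": {"increments": [[[-1,0,0,-0.2,0],[-1,0,0,-0.5,0],[-1,0,0,-0.8,0],[-1,0,0,-1,0],[-1,0,0,-1,0]]]}}

```text
time_s: 25.02
tcp_pos: [0.4418, 0.0095, 0.1046]
eef_rot: [-179.8, 0.1, -90.0]
contact_force: [-0.5, -0.3, -2.2]
gripper_width: 0.0541
gripper_force: 15.0
```

>>> {"api": "drive_tool", "payload": {"increments": [[[-1,-0.3,-0.07,0,0],[-1,-0.76,-0.17,0,0]]]}}

```text
time_s: 25.28
tcp_pos: [0.4604, 0.1001, 0.1021]
eef_rot: [179.9, -0.0, -90.2]
contact_force: [1.8, -0.4, -0.5]
gripper_width: 0.0541
gripper_force: 15.0
```

>>> {"api": "drive_tool", "payload": {"increments": [[[-1,-0.4,-0.08,0,0],[-1,-0.76,-0.17,0,0]]]}}

```text
time_s: 25.52
tcp_pos: [0.481, 0.1927, 0.1016]
eef_rot: [179.9, -0.1, -90.0]
contact_force: [0.2, -0.1, -0.6]
gripper_width: 0.054
gripper_force: 15.0
```

>>> {"api": "drive_tool", "payload": {"increments": [[[-1,-0.4,-0.08,0,0],[-1,-0.76,-0.17,0,0]]]}}

```text
time_s: 25.78
tcp_pos: [0.5014, 0.2838, 0.1013]
eef_rot: [179.9, -0.1, -90.0]
contact_force: [1.3, 0.5, -1.5]
gripper_width: 0.0543
gripper_force: 15.0
```

>>> {"api": "drive_tool", "payload": {"increments": [[[-1,-0.35,-0.08,0,0],[-1,-0.6,-0.13,0,0],[-1,-0.76,-0.17,0,0],[-1,-0.76,-0.17,0,0]]]}}

```text
time_s: 26.28
tcp_pos: [0.5222, 0.3743, 0.1016]
eef_rot: [179.9, -0.1, -90.0]
contact_force: [-0.7, 1.0, -1.7]
gripper_width: 0.0543
gripper_force: 15.0
```

>>> {"api": "drive_tool", "payload": {"increments": [[[-1,0,0,0.3,0],[-1,0,0,0.6,0],[-1,0,0,0.8,0],[-1,0,0,0.87,0],[-1,0,0,0.87,0]]]}}

```text
time_s: 26.9
tcp_pos: [0.5225, 0.3732, -0.0013]
eef_rot: [180.0, -0.0, -90.0]
contact_force: [-0.1, -0.3, -0.9]
gripper_width: 0.0544
gripper_force: 15.0
```

>>> {"api": "drive_tool", "payload": {"increments": [[[1,0,0,0,0],[1,0,0,0,0],[1,0,0,0,0]]]}}

```text
time_s: 27.28
tcp_pos: [0.5228, 0.3743, -0.0004]
eef_rot: [-179.9, 0.1, -90.0]
contact_force: [-0.8, -0.4, 0.5]
gripper_width: 0.0788
gripper_force: 0.0
```

>>> {"api": "drive_tool", "payload": {"increments": [[[1,0,0,-0.3,0],[1,0,0,-0.7,0],[1,0,0,-0.9,0]]]}}

```text
time_s: 27.65
tcp_pos: [0.5235, 0.3749, 0.1101]
eef_rot: [-179.8, 0.2, -90.0]
contact_force: [0.5, 1.0, -0.7]
gripper_width: 0.0875
gripper_force: 0.0
```

>>> {"api": "drive_tool", "payload": {"increments": [[[1,0.5,-0.07,0,0],[1,0.94,-0.146,0,0]]]}}

```text
time_s: 27.9
tcp_pos: [0.54, 0.2602, 0.1076]
eef_rot: [-179.9, 0.1, -89.9]
contact_force: [0.3, 1.2, 0.5]
gripper_width: 0.0878
gripper_force: 0.0
```

>>> {"api": "drive_tool", "payload": {"increments": [[[1,0.5,-0.07,0,0],[1,0.94,-0.146,0,0]]]}}

```text
time_s: 28.15
tcp_pos: [0.5576, 0.1465, 0.1074]
eef_rot: [-180.0, 0.0, -90.0]
contact_force: [1.2, 0.7, 1.0]
gripper_width: 0.0877
gripper_force: 0.0
```

>>> {"api": "drive_tool", "payload": {"increments": [[[1,0.5,-0.07,0,0],[1,0.94,-0.146,0,0]]]}}

```text
time_s: 28.4
tcp_pos: [0.5752, 0.0336, 0.1074]
eef_rot: [-179.9, 0.0, -90.0]
contact_force: [0.2, 1.2, 0.2]
gripper_width: 0.0878
gripper_force: 0.0
```

>>> {"api": "drive_tool", "payload": {"increments": [[[1,0.5,-0.07,0,0],[1,0.94,-0.146,0,0]]]}}

```text
time_s: 28.65
tcp_pos: [0.5928, -0.0792, 0.1074]
eef_rot: [-179.9, 0.0, -90.0]
contact_force: [1.4, 0.3, 0.3]
gripper_width: 0.0878
gripper_force: 0.0
```

>>> {"api": "drive_tool", "payload": {"increments": [[[1,0.4,-0.07,0,0],[1,0.8,-0.12,0,0],[1,0.94,-0.146,0,0],[1,0.94,-0.146,0,0]]]}}

```text
time_s: 29.15
tcp_pos: [0.61, -0.1911, 0.1067]
eef_rot: [-180.0, 0.0, -90.1]
contact_force: [-1.2, -0.3, -0.7]
gripper_width: 0.0875
gripper_force: 0.0
```

```bash
python3 - <<'E'
from h import *
S=r.get_state();print(S["tcp_pos"])
im=capture("top");s=capture("scene")
for c in blobs(im,155,179,90,25,40): print(cv2.boundingRect(c),ray("top",[cv2.minEnclosingCircle(c)[0]],.027))
for nm,a in (("red",(172,6,150,60)),("yellow",(24,34,150,60))):
  for c in blobs(im,*a): print(nm,cv2.boundingRect(c),*np.round(upright(c,.06,.0265),4))
cv2.imwrite("pics/p7.png",cv2.resize(s[130:290,120:520],(800,320))[:,:,::-1])
E
```

```text
[ 0.61003342 -0.19106415  0.10670002]
(143, 185, 25, 22) [[0.52214142 0.37456198]]
red (0, 73, 20, 95) [0.729  0.7567] [0.7098 0.7168]
red (393, 145, 9, 22) [ 0.6131 -0.1783] [ 0.617 -0.181]
yellow (602, 21, 18, 17) [ 0.9331 -0.7115] [ 0.9352 -0.7141]
yellow (404, 231, 8, 20) [ 0.4137 -0.1798] [ 0.4185 -0.1968]
```

View pics/p7.png

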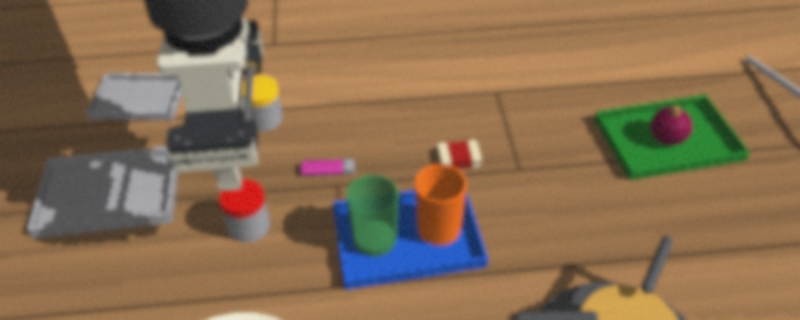

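>>> {"api": "drive_tool", "payload": {"increments": [[[1,0.01,0,0.3,0],[1,0.01,0,0.6,0],[1,0.01,0,0.8,0],[1,0.01,0,0.89,0],[1,0.01,0,0.89,0]]], "squeeze": 20}}

```text
time_s: 29.88
tcp_pos: [0.61, -0.1905, -0.0002]
eef_rot: [180.0, -0.0, -89.9]
contact_force: [0.5, 0.7, 0.1]
gripper_width: 0.0878
gripper_force: 0.0
```

>>> {"api": "drive_tool", "payload": {"increments": [[[-1,0,0,0,0],[-1,0,0,0,0],[-1,0,0,0,0],[-1,0,0,0,0],[-1,0,0,0,0]]]}}

```text
time_s: 30.5
tcp_pos: [0.6105, -0.1914, 0.0003]
eef_rot: [-180.0, -0.0, -90.0]
contact_force: [0.7, -0.5, 0.7]
gripper_width: 0.0521
gripper_force: 20.0
```

>>> {"api": "drive_tool", "payload": {"increments": [[[-1,0,0,-0.2,0],[-1,0,0,-0.5,0],[-1,0,0,-0.8,0],[-1,0,0,-0.9,0],[-1,0,0,-0.9,0]]]}}

```text
time_s: 31.12
tcp_pos: [0.6101, -0.1912, 0.1082]
eef_rot: [-180.0, 0.0, -90.0]
contact_force: [0.1, -0.4, -1.9]
gripper_width: 0.0525
gripper_force: 20.0
```

>>> {"api": "drive_tool", "payload": {"increments": [[[-1,0.35,0.12,0,0],[-1,0.9,0.308,0,0]]]}}

```text
time_s: 31.38
tcp_pos: [0.5747, -0.292, 0.1059]
eef_rot: [179.9, 0.1, -89.8]
contact_force: [0.9, -0.7, 0.0]
gripper_width: 0.0519
gripper_force: 20.0
```

>>> {"api": "drive_tool", "payload": {"increments": [[[-1,0.4,0.15,0,0],[-1,0.75,0.26,0,0],[-1,0.9,0.308,0,0],[-1,0.9,0.308,0,0]]]}}

```text
time_s: 31.88
tcp_pos: [0.5372, -0.401, 0.1061]
eef_rot: [179.9, 0.1, -90.1]
contact_force: [-0.8, 0.8, -2.1]
gripper_width: 0.0524
gripper_force: 20.0
```

>>> {"api": "drive_tool", "payload": {"increments": [[[-1,0,0,0.3,0],[-1,0,0,0.6,0],[-1,0,0,0.75,0],[-1,0,0,0.8,0],[-1,0,0,0.8,0]]]}}

```text
time_s: 32.5
tcp_pos: [0.5391, -0.4003, 0.0124]
eef_rot: [-180.0, -0.0, -90.0]
contact_force: [0.3, -0.2, -0.5]
gripper_width: 0.0525
gripper_force: 20.0
```

>>> {"api": "drive_tool", "payload": {"increments": [[[-1,0.05,0.02,0.02,0],[-1,0.05,0.02,0.05,0],[-1,0.05,0.02,0.07,0],[-1,0.05,0.02,0.07,0]]]}}

```text
time_s: 33.0
tcp_pos: [0.5362, -0.4067, 0.0042]
eef_rot: [-180.0, -0.0, -90.0]
contact_force: [-1.5, -0.0, 3.6]
gripper_width: 0.0522
gripper_force: 20.0
```

>>> {"api": "drive_tool", "payload": {"increments": [[[-1,0,0,0.01,0],[-1,0,0,0.01,0]]]}}

```text
time_s: 33.25
tcp_pos: [0.5363, -0.4068, 0.0041]
eef_rot: [-180.0, -0.1, -90.0]
contact_force: [-3.7, 1.8, 12.0]
gripper_width: 0.0521
gripper_force: 20.0
```

>>> {"api": "drive_tool", "payload": {"increments": [[[0.3,0,0,0,0],[0.6,0,0,0,0],[1,0,0,0,0],[1,0,0,0,0]]]}}

```text
time_s: 33.75
tcp_pos: [0.536, -0.4064, 0.0021]
eef_rot: [180.0, 0.0, -90.0]
contact_force: [0.6, -0.4, 0.7]
gripper_width: 0.0816
gripper_force: 0.0
```

>>> {"api": "drive_tool", "payload": {"increments": [[[1,0,0,-0.2,0],[1,0,0,-0.6,0],[1,0,0,-0.88,0],[1,0,0,-0.88,0]]]}}

```text
time_s: 34.25
tcp_pos: [0.538, -0.4074, 0.1115]
eef_rot: [-179.7, -0.2, -90.0]
contact_force: [-1.0, -0.3, -0.7]
gripper_width: 0.0872
gripper_force: 0.0
```

>>> {"api": "drive_tool", "payload": {"increments": [[[1,-0.4,0.2,0,0],[1,-0.8,0.42,0,0],[1,-0.95,0.51,0,0]]]}}

```text
time_s: 34.62
tcp_pos: [0.4728, -0.2903, 0.1072]
eef_rot: [179.9, 0.1, -90.0]
contact_force: [0.2, -0.8, 0.1]
gripper_width: 0.0878
gripper_force: 0.0
```

>>> {"api": "drive_tool", "payload": {"increments": [[[1,-0.4,0.2,0,0],[1,-0.8,0.42,0,0],[1,-0.95,0.51,0,0],[1,-0.95,0.51,0,0],[1,-0.95,0.51,0,0]]]}}

```text
time_s: 35.25
tcp_pos: [0.4141, -0.1786, 0.1078]
eef_rot: [-180.0, -0.0, -90.0]
contact_force: [0.2, -0.3, 1.3]
gripper_width: 0.0874
gripper_force: 0.0
```

>>> {"api": "drive_tool", "payload": {"increments": [[[1,0,0,0.3,0],[1,0,0,0.6,0],[1,0,0,0.8,0],[1,0,0,0.89,0],[1,0,0,0.89,0]]], "squeeze": 20}}

```text
time_s: 35.88
tcp_pos: [0.4135, -0.1789, 0.0006]
eef_rot: [179.9, -0.0, -90.0]
contact_force: [0.4, 0.7, 0.2]
gripper_width: 0.0874
gripper_force: 0.0
```

>>> {"api": "drive_tool", "payload": {"increments": [[[-1,0,0,0,0],[-1,0,0,0,0],[-1,0,0,0,0],[-1,0,0,0,0],[-1,0,0,0,0]]]}}

```text
time_s: 36.5
tcp_pos: [0.4146, -0.1784, 0.0016]
eef_rot: [-179.9, -0.0, -90.0]
contact_force: [1.4, 0.6, 2.9]
gripper_width: 0.0522
gripper_force: 20.0
```

>>> {"api": "drive_tool", "payload": {"increments": [[[-1,0,0,-0.2,0],[-1,0,0,-0.5,0],[-1,0,0,-0.8,0],[-1,0,0,-0.9,0],[-1,0,0,-0.9,0]]]}}

```text
time_s: 37.12
tcp_pos: [0.4137, -0.1783, 0.1092]
eef_rot: [-180.0, 0.0, -90.0]
contact_force: [-0.3, -0.5, -1.5]
gripper_width: 0.0519
gripper_force: 20.0
```

>>> {"api": "drive_tool", "payload": {"increments": [[[-1,0.3,-0.23,0,0],[-1,0.645,-0.5,0,0]]]}}

```text
time_s: 37.38
tcp_pos: [0.4735, -0.256, 0.1077]
eef_rot: [179.9, 0.0, -89.9]
contact_force: [1.6, 0.4, -0.5]
gripper_width: 0.0524
gripper_force: 20.0
```

>>> {"api": "drive_tool", "payload": {"increments": [[[-1,0.3,-0.23,0,0],[-1,0.55,-0.42,0,0],[-1,0.645,-0.5,0,0],[-1,0.645,-0.5,0,0]]]}}

```text
time_s: 37.88
tcp_pos: [0.5328, -0.3333, 0.1068]
eef_rot: [179.8, 0.1, -90.1]
contact_force: [-0.2, 0.8, -1.5]
gripper_width: 0.0528
gripper_force: 20.0
```

>>> {"api": "drive_tool", "payload": {"increments": [[[-1,0,0,0.3,0],[-1,0,0,0.6,0],[-1,0,0,0.75,0],[-1,0,0,0.8,0],[-1,0,0,0.8,0]]]}}

```text
time_s: 38.5
tcp_pos: [0.5341, -0.3332, 0.0137]
eef_rot: [-180.0, -0.0, -90.0]
contact_force: [-0.9, -0.1, -1.1]
gripper_width: 0.0522
gripper_force: 20.0
```

>>> {"api": "drive_tool", "payload": {"increments": [[[-1,0,0,0.02,0],[-1,0,0,0.05,0],[-1,0,0,0.075,0],[-1,0,0,0.075,0]]]}}

```text
time_s: 39.0
tcp_pos: [0.5344, -0.3336, 0.0053]
eef_rot: [-179.9, -0.0, -90.0]
contact_force: [-0.4, 0.2, 6.3]
gripper_width: 0.0522
gripper_force: 20.0
```

>>> {"api": "drive_tool", "payload": {"increments": [[[0.3,0,0,0,0],[0.6,0,0,0,0],[1,0,0,0,0],[1,0,0,0,0]]]}}

```text
time_s: 39.5
tcp_pos: [0.5336, -0.3332, 0.004]
eef_rot: [180.0, 0.0, -90.0]
contact_force: [0.0, -0.3, -0.2]
gripper_width: 0.0817
gripper_force: 0.0
```

>>> {"api": "drive_tool", "payload": {"increments": [[[1,0,0,-0.2,0],[1,0,0,-0.6,0],[1,0,0,-0.98,0],[1,0,0,-0.98,0]]]}}

```text
time_s: 40.0
tcp_pos: [0.5362, -0.3343, 0.1262]
eef_rot: [-179.6, -0.2, -90.0]
contact_force: [-0.1, 0.3, 0.1]
gripper_width: 0.0877
gripper_force: 0.0
```

>>> {"api": "drive_tool", "payload": {"increments": [[[1,-0.4,0.4,0,0],[1,-0.9,0.8,0,0],[1,-0.9,0.8,0,0],[1,-0.9,0.8,0,0]]]}}

```text
time_s: 40.5
tcp_pos: [0.4373, -0.2245, 0.1219]
eef_rot: [-180.0, -0.0, -89.9]
contact_force: [0.5, -0.1, 0.4]
gripper_width: 0.0878
gripper_force: 0.0
```

```bash
python3 - <<'E'
from h import *
im=capture("top");s=capture("scene")
for nm,a,z,rr in (("red",(172,6,150,60),.064,.0265),("yellow",(24,34,150,60),.064,.0265),("tum",(40,88,60,30),.089,.03),("cup",(9,13,160,90),.089,.03)):
  for c in blobs(im,*a,200):
    b=cv2.boundingRect(c)
    if 200<b[0]<520 and 100<b[1]<300: print(nm,b,*np.round(upright(c,z,rr),4))
x=np.vstack([cv2.resize(im[110:250,100:540],(800,255)),cv2.resize(s[130:290,90:510],(800,305))])
cv2.imwrite("pics/p8.png",x[:,:,::-1])
E
```

```text
(no output)
```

View pics/p8.png

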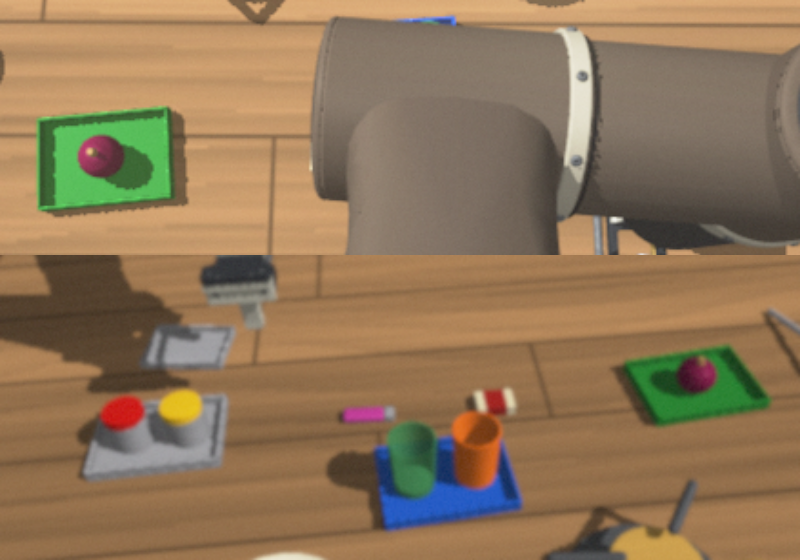

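The final picture shows both tins upright in the large steel tray, the tumbler and cup mouth up in the blue tray, and the onion in the basket. The matchbox and lighter are in place and the arm is clear, so I'm handing in.

```bash
python3 -c "
from plant import job
print(job.close_job())"
```

```text
the job is handed in; nothing more can be done
None
```

The job is handed in at about 41 s of the 128 s allowed, and the last picture showed everything in its place; the hand-in gave no verdict.

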